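Press the rail caps flush and run the carriage over them

ROBOT

A 6-joint arm with a two-finger parallel gripper is mounted at the origin on the work surface; the furniture and walls round the work are solid. World frame = base frame: x ahead of the robot, y to its left, z up, the work surface at z = 0. Lengths are in m, angles in rad, forces in N, time in s.
With the tool pointing down it reaches from about 0.425 to 0.925 m from the base axis. Payload 12.5 kg.
Tool frame: the origin (TCP) lies midway between the tips of the shut fingers; the grasp point (between the pads) lies grasp_offset behind it (grasp_offset is the distance from the TCP to the grasp point, in m); z points along the fingers, y is the line along which they close (so a half turn about z gives the same grasp; the last joint's range is limited). The gripper opens to 85 mm and grips with 20 to 120 N. Pads are 22 mm wide; open, the fingers measure 114 mm over their backs; the gripper's body (76 mm by 85 mm) begins 54 mm behind the grasp point. The pads swing forward as they close: fully open they stand 13 mm farther back than shut.
Start: joints at [1.101, 0.491, 1.559, -0, 1.092, -0.106], TCP at [0.222, 0.584, 0.231] pointing down, gripper open.
Joint ranges: [-3.1, 3.1], [-0.84, 2.19], [0.05, 2.79], [-1.13, 4.28], [0.06, 2.93], [-2.69, 2.69]. Speed limits (rad/s): [2.22, 2.22, 2.79, 3.14, 3.14, 3.14].

INTERFACE

Orientations are given as a unit quaternion [x, y, z, w].
In Python, from rig import get_state, grab_frame, hand_in, grasp_offset gives the robot as it stands. The module is installed in compiled form; this text tells all that it offers.
- The arm moves only by the shell command python3 -m crank 'ROWS' [FORCE]. ROWS is JSON, a list of rows, each a list of 7 numbers: the opening, from 0 (shut) to 1 (fully open), then the shift along the tool's x, y, z scaled (see below), then the turn, a rotation vector about the tool's x, y, z scaled (see below). A call has 1 to 20 rows; each row shifts and turns the commanded pose from where the row before left it, along the tool's axes as they then stand; what a row does not reach is not made up. The controller multiplies each number of a shift by 800 mm and each number of a turn by 90 degrees. A row lasts 1/12 s, in which the tool goes at most 41.7 mm and 7.16 degrees, less where a joint would pass 70% of its speed; a pose out of reach is approached as far as the arm can. A call with a number of a shift or a turn outside -1 to 1 is refused whole. A call with a gripper value outside its range is refused whole. The fingers move at their own pace and stop on an object; FORCE is the grip in N (left out, the last holds). Time passes only in rows, so rows that do not move let the fingers close. It gives the time, the measured TCP pose, the force, the opening and the grip force at its end, in the units of the state.
- get_state(): the state, without advancing time (a new reading comes with each control period).
- grab_frame(name): name is "scene" or "top"; returns a dict with "pixels" (480x640x3 uint8, red, green, blue), "intrinsics" (3x3 intrinsics, pixels), "distortion" ([k1, k2, p1, p2, k3] as OpenCV has them; the pictures are not rectified), "world_from_camera" (4x4, takes a point from camera to world coordinates). Camera axes: x right, y up, looking along -z (the intrinsics and any distortion apply to the point x, -y, -z); pixel columns grow to the right and rows downward; lengths in m; the calibration is good to about 2 mm. A picture is of the moment at which its call begins. There is no depth.
- hand_in(): hands the job in; it is judged then, once.
The state is a dict: "t": time; "qpos": joint angles; "dq": joint speeds; "effort": joint torques, N m; "eef_pos": TCP position; "ee_rot": TCP orientation; "wrist_force": force on the tool from outside, world axes, zero at the start; "moment": the same for the moment, N m; "grip_width": finger opening in m; "finger_force": force on a finger pad.
Only numpy, scipy, OpenCV 4.12 (cv2) and the standard library are available. Lean on these libraries where they do the work, as an engineer would, in place of code of your own. Each camera call takes 0.05 s, during which the arm holds its last target. There are 200 camera calls.

TASK

Five brass hole caps stand proud of the linear guide rail. Work along the row with a fingertip and press every cap down until it is flush with the top of the rail, then push the carriage gently along the rail, over the caps, until it rests against the rubber buffer of the end stop. Firm finger pressure is enough; pick nothing up, and leave the hex key, bolt and nut where they lie.

Things in the scene. Friction and masses are not known exactly. Their poses are not given: they have to be found in the camera images.
- rail: Steel guide rail, 34 wide, 480 long, in the middle of an aluminium plate 160 x 520 x 15 mm fixed to the table. Origin: centre of the plate's underside; z up, y along the rail towards the end stop. The rail's flat top is at z = 45 mm. Brass caps 14 mm wide every 40 mm on its centre line; those at y = -20, 20, 60, 100, 140 mm stand proud, the rest are flush. The rail's -y end (y = -240 mm) is open.
- rail_stop (a point): Point on the rail's top, on its centre line, at the face of the end stop's black rubber buffer (y = 228 mm in the rail's frame). The grey end stop behind it is 60 mm wide and its top is 22 mm above the rail's top.
- carriage_back (a point): Middle of the carriage's rear face (the one to push; it looks along the rail's -y), 13 mm above the rail's top. The carriage is a steel block with green and black ends, 110 mm long in y (front face 110 mm ahead of this point), 100 mm wide (66 at its ends); its end faces reach from 2 to 23 mm above the rail's top, its back is 25 mm above it, its legs reach down beside the rail.
- carriage (a joint): Travel of the carriage along the rail's +y: 0 to 0.02 m at the start, 0.323 m with its front face against the buffer; at 0 its rear face is at y = -205 mm in the rail's frame. It slides with about 3 N of drag, stays where it is left and cannot leave the rail. Caps standing about 2 mm proud or more block it.
- cap1 (a joint): How far cap 1 (at y = -20 mm in the rail's frame) is pressed in: 0 is 5 mm proud, about 0 to 0.0012 m at the start, 0.005 m is flush with the rail's top. It moves straight down against about 6 N of friction and stays where it is pressed.
- cap2 (a joint): How far cap 2 (at y = 20 mm in the rail's frame) is pressed in: 0 is 5 mm proud, about 0 to 0.0012 m at the start, 0.005 m is flush with the rail's top. It moves straight down against about 6 N of friction and stays where it is pressed.
- cap3 (a joint): How far cap 3 (at y = 60 mm in the rail's frame) is pressed in: 0 is 5 mm proud, about 0 to 0.0012 m at the start, 0.005 m is flush with the rail's top. It moves straight down against about 6 N of friction and stays where it is pressed.
- cap4 (a joint): How far cap 4 (at y = 100 mm in the rail's frame) is pressed in: 0 is 5 mm proud, about 0 to 0.0012 m at the start, 0.005 m is flush with the rail's top. It moves straight down against about 6 N of friction and stays where it is pressed.
- cap5 (a joint): How far cap 5 (at y = 140 mm in the rail's frame) is pressed in: 0 is 5 mm proud, about 0 to 0.0012 m at the start, 0.005 m is flush with the rail's top. It moves straight down against about 6 N of friction and stays where it is pressed.
- hex_key: Black hex key 33 x 88 mm, 7 mm thick, lying on the plate beside the rail on its -x side; leave alone. Origin at the centre of its underside.
- bolt: Steel hex bolt 21 x 62 mm, 18 mm high, lying on the plate on the rail's +x side; leave alone. Origin at the centre of its underside.
- nut: Steel hex nut 27 x 23 mm, 13 mm high, lying on the table behind the rail; leave alone. Origin at the centre of its underside.

How it is judged:
On the way:
1. all five caps are pressed flush (within 1.5 mm) while the carriage is still short of them (value of joint each of cap1, cap2, cap3, cap4, cap5 above 0.0035 m and value of joint carriage below 0.06 m), for 0.1 s.
At the end, for the whole second after the job is handed in: All five caps are within 1.5 mm of flush, and the carriage rests within 10 mm of the end stop's buffer (value of joint each of cap1, cap2, cap3, cap4, cap5 above 0.0035 m and value of joint carriage above 0.313 m and velocity of joint carriage below 0.01 m/s); the robot touches nothing.
It fails at once if a loose part (hex key, bolt or nut) is lifted or moved by more than 15 mm (distance of any of hex_key, bolt, nut from where it was at the start of the episode above 0.015 m).
It fails at once if the carriage is flung along the rail (faster than 0.5 m/s) (velocity of joint carriage above 0.5 m/s).
It also fails if it takes over 56 s, if anything falls off the work surface, if the arm or the gripper's body presses on something with over 40 N, if the wrist force passes 120 N, or if a joint passes its speed limit or range.

## Working session

There is one attempt and no reset: what is moved stays moved. The work goes in short steps, Python scripts to look and compute and a shell command to move; the robot and the scene stay as the last step left them, time stands still between calls to the robot, and variables do not carry over. Pictures are saved under pics/ and viewed, at most 10 in all, crops included, and the job is handed in when it is done.

```bash
mkdir -p pics; python3 - <<'E'
from rig import *
import cv2,numpy as np
for n in("scene","top"):
    f=grab_frame(n);cv2.imwrite(f"pics/{n}0.png",f["pixels"][:,:,::-1]);np.savez(f"{n}0.npz",**f)
    print(n,f["intrinsics"],f["distortion"],f["world_from_camera"])
s=get_state();print(s,grasp_offset)
E
```

```text
scene [[523.32966797   0.         319.45926167]
 [  0.         523.32966797 238.35318127]
 [  0.           0.           1.        ]] [-0.00242399  0.          0.          0.          0.        ] [[ 0.51729519  0.62684919 -0.58263692 -0.07476085]
 [-0.85565803  0.39153889 -0.33844739 -0.33131872]
 [ 0.01596953  0.67361516  0.73890973  0.91909818]
 [ 0.          0.          0.          1.        ]]
top [[611.07545683   0.         315.72568236]
 [  0.         611.07545683 246.32420144]
 [  0.           0.           1.        ]] [-0.11389776  0.          0.          0.          0.        ] [[-0.00664972  0.98356758 -0.18041786  0.41406745]
 [-0.99996326 -0.00751658 -0.00412147  0.04843183]
 [-0.00540987  0.18038382  0.98358142  1.09478016]
 [ 0.          0.          0.          1.        ]]
{'t': 0.1, 'qpos': array([ 1.10139225e+00,  4.91469149e-01,  1.55938475e+00, -3.53298049e-05,
        1.09170755e+00, -1.05572666e-01]), 'dq': array([-0.001012  , -0.0014942 , -0.00206624,  0.000143  ,  0.00024331,
        0.0004224 ]), 'effort': array([ 1.30872984e-03, -6.19441867e+01, -2.62027109e+01, -1.33327799e-04,
        2.86935749e-03, -1.49899029e-05]), 'eef_pos': array([0.22229012, 0.58391935, 0.23080619]), 'ee_rot': array([ 1.80905961e-01,  9.83500279e-01, -4.68961139e-04, -1.22319327e-04]), 'wrist_force': array([-0.67192007, -0.08873511,  0.58721172]), 'moment': array([-0.02630433, -0.0082691 , -0.04754332]), 'finger_force': 0.0, 'grip_width': 0.0851896375845505} 0.0187
```

View pics/scene0.png

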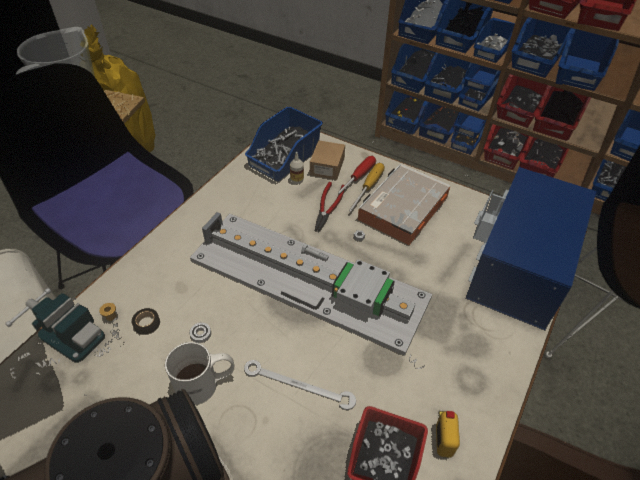

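View pics/top0.png

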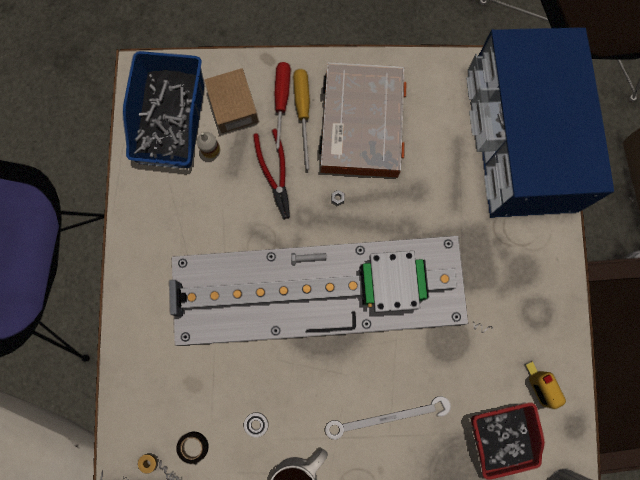

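The top view shows the end stop at left (175,298), the carriage at right (about 395,283) and eight visible caps from (191,297) to (353,286). There is one more behind the carriage at (445,279). The bolt is above the rail and the hex key below it.

```bash
cat > h.py <<'E'
import numpy as np,cv2
def ray(f,uv,z):
    uv=np.asarray(uv,float).reshape(-1,1,2)
    n=cv2.undistortPoints(uv,f["intrinsics"],f["distortion"])[:,0]
    T=f["world_from_camera"]; d=np.c_[n[:,0],-n[:,1],-np.ones(len(n))]@T[:3,:3].T
    o=T[:3,3]; s=(np.asarray(z)-o[2])/d[:,2]
    return o+d*s[:,None]
def blobs(px,lo,hi,roi,amin):
    m=cv2.inRange(cv2.cvtColor(px,cv2.COLOR_RGB2HSV),lo,hi)
    x0,y0,x1,y1=roi; k=np.zeros_like(m);k[y0:y1,x0:x1]=m[y0:y1,x0:x1]
    n,l,st,c=cv2.connectedComponentsWithStats(k)
    return [(c[i],st[i]) for i in range(1,n) if st[i,4]>=amin]
E
python3 - <<'E'
from h import *
for n,roi in(("top",(180,260,460,320)),("scene",(215,220,420,320))):
    f=dict(np.load(f"{n}0.npz"))
    b=blobs(f["pixels"],(8,90,90),(28,255,255),roi,15)
    b.sort(key=lambda t:t[0][0]); c=np.array([t[0] for t in b]);a=[t[1][4] for t in b]
    p=ray(f,c,np.full(len(c),.045)); q=ray(f,c,np.full(len(c),.0495))
    print(n);[print(c[i].round(1),a[i],p[i].round(4),q[i].round(4)) for i in range(len(c))]
    g=blobs(f["pixels"],(45,100,50),(80,255,255),(320,230,440,330),30)
    for t in g: print("green",t)
E
```

```text
top
[191.3 296.7] 54 [0.5195 0.2689 0.045 ] [0.5191 0.2679 0.0495]
[214.1 295.2] 57 [0.522  0.2291 0.045 ] [0.5215 0.2284 0.0495]
[236.8 293.4] 54 [0.5251 0.1898 0.045 ] [0.5246 0.1892 0.0495]
[260.  291.6] 54 [0.5278 0.1496 0.045 ] [0.5273 0.1491 0.0495]
[283.2 289.9] 49 [0.5306 0.1094 0.045 ] [0.5301 0.1091 0.0495]
[306.4 288.3] 53 [0.5331 0.0695 0.045 ] [0.5325 0.0694 0.0495]
[329.5 286.5] 52 [0.5359 0.0295 0.045 ] [0.5354 0.0296 0.0495]
[352.5 285.1] 58 [ 0.538  -0.0102  0.045 ] [ 0.5374 -0.01    0.0495]
[444.4 278.3] 55 [ 0.5484 -0.1703  0.045 ] [ 0.5479 -0.1694  0.0495]
green (array([420.88311688, 279.02922078]), array([416, 260,  11,  39, 308], dtype=int32))
green (array([368.08125 , 282.653125]), array([363, 263,  11,  40, 320], dtype=int32))
scene
[222.4 230.8] 24 [0.517  0.2689 0.045 ] [0.514  0.2658 0.0495]
[237.3 237. ] 23 [0.5198 0.2287 0.045 ] [0.5167 0.2259 0.0495]
[252.2 242.5] 24 [0.524  0.1902 0.045 ] [0.5209 0.1875 0.0495]
[267.5 248.9] 25 [0.5264 0.1503 0.045 ] [0.5233 0.1478 0.0495]
[283.3 255. ] 24 [0.5303 0.1108 0.045 ] [0.5272 0.1085 0.0495]
[299.4 261.7] 24 [0.5328 0.0706 0.045 ] [0.5296 0.0685 0.0495]
[315.6 268.2] 28 [0.5358 0.0313 0.045 ] [0.5327 0.0294 0.0495]
[332.4 276.2] 27 [ 0.536  -0.0106  0.045 ] [ 0.5329 -0.0122  0.0495]
[403.  305.2] 32 [ 0.547 -0.17   0.045] [ 0.5438 -0.1708  0.0495]
green (array([343.00625, 274.55   ]), array([334, 263,  19,  24, 160], dtype=int32))
green (array([383.53216374, 290.92982456]), array([375, 278,  18,  26, 171], dtype=int32))
```

```bash
python3 -m crank '[[0,0,0,0,0,0,0.0727],[0,0,0,0,0,0,0.0727],[0,0,0,0,0,0,0.0727],[0,0,0,0,0,0,0.0727],[0,0,0,0,0,0,0.0727],[0,0,0,0,0,0,0.0727],[0,0,0,0,0,0,0.0727],[0,0,0,0,0,0,0.0727],[0,0,0,0,0,0,0.0727],[0,0,0,0,0,0,0.0727],[0,0,0,0,0,0,0]]' 60
cat >> h.py <<'E'
U=np.array([-.0658,.9978]);V=np.array([.9978,.0658])
O=np.mean([np.array(c)-y*U for y,c in((.22,(.519,.2689)),(-.06,(.538,-.0102)),(-.22,(.548,-.1702)))],axis=0)
def where():
    from rig import get_state
    from scipy.spatial.transform import Rotation as R
    s=get_state();p=s["eef_pos"];d=p[:2]-O;r=R.from_quat(s["ee_rot"]).as_matrix()
    print("t",round(s["t"],2),"rail x,y,z mm",(1000*np.array([d@V,d@U,p[2]])).round(1),"toolx yaw err deg",round(np.degrees(np.arctan2(r[1,0],r[0,0]))-93.77,2),"tilt",r[:2,2].round(3),"F",s["wrist_force"].round(1),"q",s["qpos"].round(2),"w",round(s["grip_width"],4))
E
python3 -c "
from h import *;print(O);where()"
```

```text
t: 1.02
eef_pos: [0.2223, 0.584, 0.231]
ee_rot: [0.686, 0.728, -0.0, 0.0]
wrist_force: [-0.3, -0.2, -0.7]
grip_width: 0.0003
finger_force: 0.0
[0.533684 0.049456]
t 1.02 rail x,y,z mm [-275.5  553.9  231. ] toolx yaw err deg -0.34 tilt [-0.    -0.001] F [-0.3 -0.2 -0.7] q [ 1.1   0.49  1.56 -0.    1.09  1.04] w 0.0003
```

```bash
python3 -m crank '[[0,-0.0323,0.0215,0,0,0,0],[0,-0.0323,0.0215,0,0,0,0],[0,-0.0323,0.0215,0,0,0,0],[0,-0.0323,0.0215,0,0,0,0],[0,-0.0323,0.0215,0,0,0,0],[0,-0.0323,0.0215,0,0,0,0],[0,-0.0323,0.0215,0,0,0,0],[0,-0.0323,0.0215,0,0,0,0],[0,-0.0323,0.0215,0,0,0,0],[0,-0.0323,0.0215,0,0,0,0],[0,-0.0323,0.0215,0,0,0,0],[0,-0.0323,0.0215,0,0,0,0],[0,-0.0323,0.0215,0,0,0,0],[0,-0.0323,0.0215,0,0,0,0],[0,-0.0323,0.0215,0,0,0,0],[0,-0.0323,0.0215,0,0,0,0],[0,0,0,0,0,0,0]]'; python3 -m crank '[[0,0,0,0.04,0,0,-0.0038],[0,0,0,0.04,0,0,0],[0,0,0,0.04,0,0,0],[0,0,0,0.04,0,0,0],[0,0,0,0,0,0,0],[0,0,0,0,0,0,0]]'
python3 -c "
from h import *;where()
from rig import grab_frame
f=grab_frame('top')['pixels'];g=grab_frame('scene')['pixels']
a=cv2.resize(f[200:360,150:470],(640,320));b=cv2.resize(g[180:340,160:480],(640,280));cv2.imwrite('pics/a1.png',np.vstack([a,b])[:,:,::-1])"
```

```text
t: 2.43
eef_pos: [0.5265, 0.1859, 0.231]
ee_rot: [0.683, 0.73, 0.0, 0.0]
wrist_force: [-0.8, -0.2, -0.3]
grip_width: -0.0003
finger_force: 0.0
t: 2.93
eef_pos: [0.5233, 0.1895, 0.1027]
ee_rot: [0.681, 0.733, -0.001, -0.001]
wrist_force: [0.5, -0.1, 0.1]
grip_width: -0.0001
finger_force: 0.0
t 2.93 rail x,y,z mm [ -1.2 140.5 102.7] toolx yaw err deg 0.44 tilt [-0.003 -0.001] F [ 0.5 -0.1  0.1] q [0.23 0.56 1.85 0.   0.73 0.16] w -0.0001
```

View pics/a1.png

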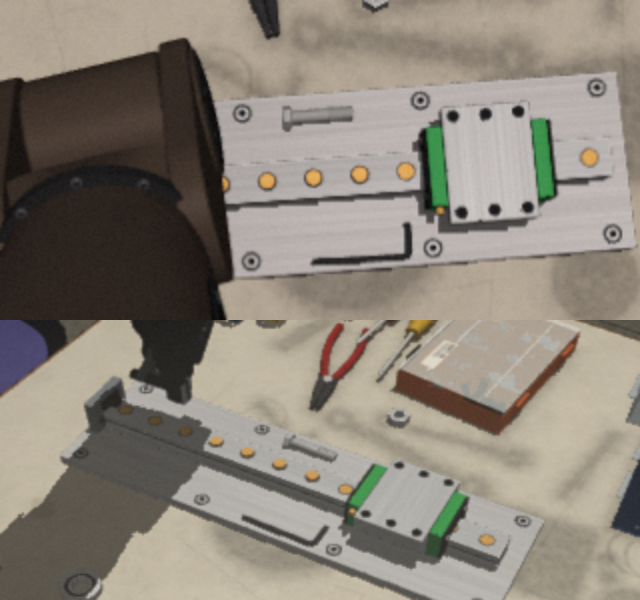

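The fingertips hover over cap 5, the third shaded cap in the scene view at about (185,430) in the picture. The carriage and loose parts are undisturbed.

```bash
python3 -m crank '[[0,0,0.0015,0.02,0,0,0],[0,0,0,0.02,0,0,0],[0,0,0,0.01,0,0,0],[0,0,0,0.01,0,0,0],[0,0,0,0,0,0,0]]'; python3 -m crank '[[0,0,0,0.005,0,0,0],[0,0,0,0.005,0,0,0],[0,0,0,0,0,0,0],[0,0,0,0,0,0,0]]';python3 -c "
from h import *;where()"
```

```text
t: 3.45
eef_pos: [0.5251, 0.1896, 0.0552]
ee_rot: [0.681, 0.732, -0.0, -0.0]
wrist_force: [0.4, 0.0, -0.6]
grip_width: 0.0004
finger_force: 0.0
t: 3.78
eef_pos: [0.5252, 0.1896, 0.0475]
ee_rot: [0.682, 0.732, 0.0, 0.0]
wrist_force: [0.2, -0.0, -0.8]
grip_width: -0.0
finger_force: 0.0
t 3.78 rail x,y,z mm [  0.7 140.4  47.5] toolx yaw err deg 0.3 tilt [0. 0.] F [ 0.2 -0.  -0.8] q [0.23 0.65 1.88 0.   0.61 0.16] w -0.0
```

```bash
for i in 1 ; do python3 -m crank '[[0,0,0,0.0025,0,0,0],[0,0,0,0,0,0,0]]'; python3 -m crank '[[0,0,0,0.0015,0,0,0],[0,0,0,0,0,0,0]]';python3 -m crank '[[0,0,0,0.0015,0,0,0],[0,0,0,0,0,0,0]]'; done | grep -E "eef_p|force"
```

```text
eef_pos: [0.5252, 0.1896, 0.0455]
wrist_force: [-0.4, -0.7, 2.5]
finger_force: 1.1
eef_pos: [0.5252, 0.1896, 0.0451]
wrist_force: [-3.6, -1.3, 14.0]
finger_force: 6.9
eef_pos: [0.5253, 0.1896, 0.045]
wrist_force: [-5.7, -2.2, 28.5]
finger_force: 14.3
```

```bash
python3 -m crank '[[0,0,0,-0.0125,0,0,0],[0,0,0,-0.0125,0,0,0],[0,-0.025,0,0,0,0,0],[0,-0.025,0,0,0,0,0],[0,0,0,0,0,0,0],[0,0,0,0.008,0,0,0],[0,0,0,0.006,0,0,0],[0,0,0,0.004,0,0,0],[0,0,0,0.003,0,0,0],[0,0,0,0.002,0,0,0],[0,0,0,0.0015,0,0,0],[0,0,0,0,0,0,0],[0,0,0,0,0,0,0]]';python3 -c "
from h import *;where()"
```

```text
t: 5.37
eef_pos: [0.5278, 0.1501, 0.045]
ee_rot: [0.681, 0.732, 0.0, 0.0]
wrist_force: [-7.7, -4.0, 29.8]
grip_width: 0.0
finger_force: 15.0
t 5.37 rail x,y,z mm [  0.7 100.8  45. ] toolx yaw err deg 0.35 tilt [ 0.001 -0.   ] F [-7.7 -4.  29.8] q [ 0.16  0.64  1.91 -0.    0.59  0.09] w 0.0
```

Repeatable; cap 4 is down to the rail level. Now caps 3, 2 and 1.

```bash
python3 -m crank '[[0,0,0,-0.0125,0,0,0],[0,0,0,-0.0125,0,0,0],[0,-0.0255,0,0,0,0,0],[0,-0.0255,0,0,0,0,0],[0,0,0,0,0,0,0],[0,0,0,0.008,0,0,0],[0,0,0,0.006,0,0,0],[0,0,0,0.004,0,0,0],[0,0,0,0.003,0,0,0],[0,0,0,0.002,0,0,0],[0,0,0,0.0015,0,0,0],[0,0,0,0,0,0,0],[0,0,0,0,0,0,0]]';python3 -c "
from h import *;where()"
python3 -m crank '[[0,0,0,-0.0125,0,0,0],[0,0,0,-0.0125,0,0,0],[0,-0.025,0,0,0,0,0],[0,-0.025,0,0,0,0,0],[0,0,0,0,0,0,0],[0,0,0,0.008,0,0,0],[0,0,0,0.006,0,0,0],[0,0,0,0.004,0,0,0],[0,0,0,0.003,0,0,0],[0,0,0,0.002,0,0,0],[0,0,0,0.0015,0,0,0],[0,0,0,0,0,0,0],[0,0,0,0,0,0,0]]';python3 -c "
from h import *;where()"
python3 -m crank '[[0,0,0,-0.0125,0,0,0],[0,0,0,-0.0125,0,0,0],[0,-0.025,0,0,0,0,0],[0,-0.025,0,0,0,0,0],[0,0,0,0,0,0,0],[0,0,0,0.008,0,0,0],[0,0,0,0.006,0,0,0],[0,0,0,0.004,0,0,0],[0,0,0,0.003,0,0,0],[0,0,0,0.002,0,0,0],[0,0,0,0.0015,0,0,0],[0,0,0,0,0,0,0],[0,0,0,0,0,0,0]]';python3 -c "
from h import *;where()"
```

```text
t: 6.45
eef_pos: [0.5307, 0.1096, 0.045]
ee_rot: [0.681, 0.732, 0.0, 0.0]
wrist_force: [-6.6, -2.7, 26.0]
grip_width: -0.0002
finger_force: 12.9
t 6.45 rail x,y,z mm [ 1.  60.2 45. ] toolx yaw err deg 0.36 tilt [0.001 0.   ] F [-6.6 -2.7 26. ] q [ 0.08  0.64  1.93 -0.    0.58  0.01] w -0.0002
t: 7.53
eef_pos: [0.5334, 0.0697, 0.0451]
ee_rot: [0.681, 0.732, 0.0, 0.0]
wrist_force: [-5.3, -0.2, 20.6]
grip_width: -0.0002
finger_force: 10.2
t 7.53 rail x,y,z mm [ 1.1 20.2 45.1] toolx yaw err deg 0.35 tilt [0. 0.] F [-5.3 -0.2 20.6] q [ 0.01  0.63  1.94  0.    0.57 -0.06] w -0.0002
t: 8.62
eef_pos: [0.5362, 0.0298, 0.0451]
ee_rot: [0.681, 0.732, -0.0, -0.0]
wrist_force: [-3.6, -0.3, 14.9]
grip_width: 0.0
finger_force: 7.4
t 8.62 rail x,y,z mm [  1.3 -19.8  45.1] toolx yaw err deg 0.35 tilt [-0.  0.] F [-3.6 -0.3 14.9] q [-0.07  0.63  1.94  0.    0.57 -0.14] w 0.0
```

```bash
python3 -m crank '[[0,0,0,-0.02,0,0,0],[0,0,0,-0.04,0,0,0],[0,0,0,-0.04,0,0,0],[0,-0.0275,-0.0003,0,0,0,0],[0,-0.0275,-0.0003,0,0,0,0],[0,-0.0275,-0.0003,0,0,0,0],[0,-0.0275,-0.0003,0,0,0,0],[0,-0.0275,-0.0003,0,0,0,0],[0,-0.0275,-0.0003,0,0,0,0],[0,-0.0275,-0.0003,0,0,0,0],[0,-0.0275,-0.0003,0,0,0,0],[0,-0.0275,-0.0003,0,0,0,0],[0,-0.0275,-0.0003,0,0,0,0],[0,0,0,0,0,0,0],[0,0,0,0,0,0,0]]';python3 -c "
from h import *;where()
from rig import grab_frame
f=grab_frame('top')['pixels'];g=grab_frame('scene')['pixels']
a=cv2.resize(f[220:360,150:470],(640,280));b=cv2.resize(g[180:340,180:460],(560,320));b=cv2.copyMakeBorder(b,0,0,0,80,0);cv2.imwrite('pics/a2.png',np.vstack([a,b])[:,:,::-1])"
```

```text
t: 9.87
eef_pos: [0.5496, -0.1906, 0.1239]
ee_rot: [0.682, 0.731, -0.0, -0.0]
wrist_force: [-0.2, -0.0, 0.7]
grip_width: -0.0001
finger_force: 0.0
t 9.87 rail x,y,z mm [   0.  -240.6  123.9] toolx yaw err deg 0.24 tilt [-0.001  0.001] F [-0.2 -0.   0.7] q [-0.45  0.56  1.78  0.    0.81 -0.52] w -0.0001
```

View pics/a2.png

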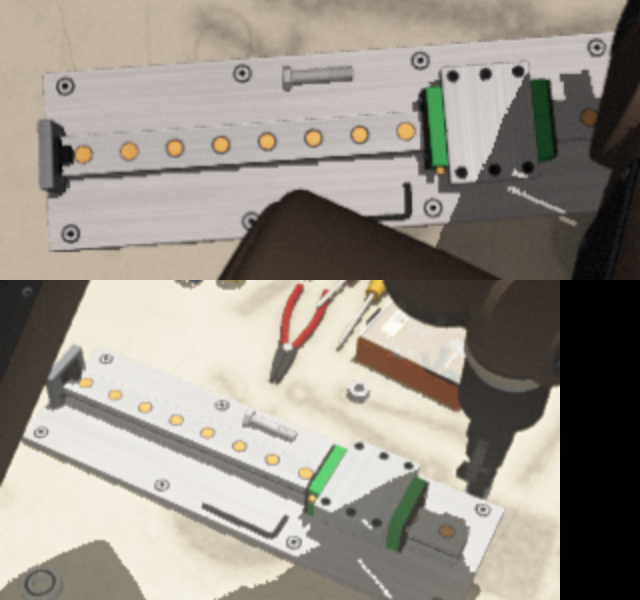

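The caps all look flush from both views, and the fingertips are behind the carriage, clear of its rear face. Lower and approach.

```bash
python3 -m crank '[[0,0,0,0.025,0,0,0],[0,0,0,0.025,0,0,0],[0,0,0,0.02,0,0,0],[0,0,0,0.015,0,0,0],[0,0,0,0,0,0,0],[0,0,0,0,0,0,0]]';python3 -c "
from h import *;where()"
python3 -m crank '[[0,0.005,0,0,0,0,0],[0,0.005,0,0,0,0,0],[0,0.005,0,0,0,0,0],[0,0.005,0,0,0,0,0],[0,0.005,0,0,0,0,0],[0,0.005,0,0,0,0,0],[0,0.005,0,0,0,0,0],[0,0.005,0,0,0,0,0],[0,0.005,0,0,0,0,0],[0,0.005,0,0,0,0,0],[0,0.005,0,0,0,0,0],[0,0.005,0,0,0,0,0]]';python3 -c "
from h import *;where()"
```

```text
t: 10.47
eef_pos: [0.5497, -0.1898, 0.0563]
ee_rot: [0.681, 0.732, -0.0, -0.001]
wrist_force: [-0.4, -0.6, 0.3]
grip_width: -0.0
finger_force: 0.0
t 10.47 rail x,y,z mm [ 2.000e-01 -2.397e+02  5.630e+01] toolx yaw err deg 0.35 tilt [-0.001  0.001] F [-0.4 -0.6  0.3] q [-0.45  0.66  1.82  0.    0.67 -0.52] w -0.0
t: 11.47
eef_pos: [0.5463, -0.1425, 0.0565]
ee_rot: [0.681, 0.732, -0.0, 0.0]
wrist_force: [-0.8, -3.6, -0.7]
grip_width: 0.0002
finger_force: 1.7
t 11.47 rail x,y,z mm [  -0.  -192.3   56.5] toolx yaw err deg 0.31 tilt [ 0. -0.] F [-0.8 -3.6 -0.7] q [-0.37  0.64  1.86 -0.    0.64 -0.44] w 0.0002
```

```bash
python3 -m crank '[[0,0.007,0,0,0,0,0],[0,0.01,0,0,0,0,0],[0,0.01,0,0,0,0,0],[0,0.01,0,0,0,0,0],[0,0.01,0,0,0,0,0],[0,0.01,0,0,0,0,0],[0,0.01,0,0,0,0,0],[0,0.01,0,0,0,0,0],[0,0.01,0,0,0,0,0],[0,0.01,0,0,0,0,0],[0,0.01,0,0,0,0,0],[0,0.01,0,0,0,0,0],[0,0.01,0,0,0,0,0],[0,0.01,0,0,0,0,0],[0,0.01,0,0,0,0,0],[0,0.01,0,0,0,0,0]]';python3 -c "
from h import *;where()"
python3 -m crank '[[0,0.01,0,0,0,0,0],[0,0.01,0,0,0,0,0],[0,0.01,0,0,0,0,0],[0,0.01,0,0,0,0,0],[0,0.01,0,0,0,0,0],[0,0.01,0,0,0,0,0],[0,0.01,0,0,0,0,0],[0,0.01,0,0,0,0,0],[0,0.01,0,0,0,0,0],[0,0.01,0,0,0,0,0],[0,0.01,0,0,0,0,0],[0,0.008,0,0,0,0,0]]';python3 -c "
from h import *;where()"
```

```text
t: 12.8
eef_pos: [0.5375, -0.0166, 0.0566]
ee_rot: [0.682, 0.732, 0.0, 0.0]
wrist_force: [3.5, -3.5, -2.3]
grip_width: -0.0
finger_force: 2.1
t 12.8 rail x,y,z mm [ -0.5 -66.1  56.6] toolx yaw err deg 0.3 tilt [ 0.001 -0.   ] F [ 3.5 -3.5 -2.3] q [-0.15  0.61  1.93  0.    0.6  -0.22] w -0.0
t: 13.8
eef_pos: [0.5307, 0.0777, 0.0567]
ee_rot: [0.681, 0.732, 0.0, 0.0]
wrist_force: [3.8, -4.3, 0.9]
grip_width: -0.0
finger_force: 1.9
t 13.8 rail x,y,z mm [-1.2 28.4 56.7] toolx yaw err deg 0.31 tilt [0.001 0.   ] F [ 3.8 -4.3  0.9] q [ 0.02  0.61  1.93  0.    0.59 -0.05] w -0.0
```

```bash
python3 -m crank '[[0,0.006,0,0,0,0,0],[0,0.006,0,0,0,0,0],[0,0.006,0,0,0,0,0],[0,0.006,0,0,0,0,0],[0,0.006,0,0,0,0,0],[0,0.006,0,0,0,0,0],[0,0.006,0,0,0,0,0],[0,0.006,0,0,0,0,0],[0,0.006,0,0,0,0,0],[0,0.006,0,0,0,0,0],[0,0.006,0,0,0,0,0],[0,0.006,0,0,0,0,0],[0,0,0,0,0,0,0]]';python3 -c "
from h import *;where()"
python3 -m crank '[[0,0.003,0,0,0,0,0],[0,0.003,0,0,0,0,0],[0,0.002,0,0,0,0,0],[0,0.002,0,0,0,0,0],[0,0,0,0,0,0,0]]';python3 -c "
from h import *;where()"
python3 -m crank '[[0,0.002,0,0,0,0,0],[0,0.002,0,0,0,0,0],[0,0,0,0,0,0,0]]';python3 -c "
from h import *;where()"
```

```text
t: 14.88
eef_pos: [0.5261, 0.1353, 0.0563]
ee_rot: [0.681, 0.732, -0.0, -0.0]
wrist_force: [-0.5, 0.2, -0.1]
grip_width: -0.0001
finger_force: 0.0
t 14.88 rail x,y,z mm [-1.9 86.1 56.3] toolx yaw err deg 0.33 tilt [-0.001  0.   ] F [-0.5  0.2 -0.1] q [0.13 0.62 1.92 0.   0.61 0.06] w -0.0001
t: 15.3
eef_pos: [0.5257, 0.1425, 0.0563]
ee_rot: [0.682, 0.732, -0.0, -0.0]
wrist_force: [-0.6, -1.2, -0.0]
grip_width: 0.0004
finger_force: 0.1
t 15.3 rail x,y,z mm [-1.9 93.3 56.3] toolx yaw err deg 0.3 tilt [-0.001  0.   ] F [-0.6 -1.2 -0. ] q [0.14 0.62 1.91 0.   0.61 0.07] w 0.0004
t: 15.55
eef_pos: [0.5256, 0.1457, 0.0564]
ee_rot: [0.682, 0.732, -0.0, -0.0]
wrist_force: [-0.1, -0.3, 0.1]
grip_width: 0.0004
finger_force: 0.5
t 15.55 rail x,y,z mm [-1.7 96.5 56.4] toolx yaw err deg 0.3 tilt [-0.  0.] F [-0.1 -0.3  0.1] q [0.15 0.62 1.91 0.   0.61 0.08] w 0.0004
```

```bash
python3 -m crank '[[0,0.003,0,0,0,0,0],[0,0.003,0,0,0,0,0],[0,0.003,0,0,0,0,0],[0,0,0,0,0,0,0]]';python3 -c "
from h import *;where()"
python3 -m crank '[[0,0.0025,0,0,0,0,0],[0,0.0025,0,0,0,0,0],[0,0,0,0,0,0,0]]';python3 -c "
from h import *;where()"
```

```text
t: 15.88
eef_pos: [0.5253, 0.1532, 0.0565]
ee_rot: [0.681, 0.732, 0.0, 0.0]
wrist_force: [-0.4, 0.0, -0.2]
grip_width: 0.0001
finger_force: 0.0
t 15.88 rail x,y,z mm [ -1.5 104.1  56.5] toolx yaw err deg 0.31 tilt [0. 0.] F [-0.4  0.  -0.2] q [0.16 0.62 1.91 0.   0.61 0.09] w 0.0001
t: 16.13
eef_pos: [0.5252, 0.1567, 0.0566]
ee_rot: [0.681, 0.732, 0.0, 0.0]
wrist_force: [0.1, -3.7, -0.3]
grip_width: 0.0001
finger_force: 2.1
t 16.13 rail x,y,z mm [ -1.4 107.5  56.6] toolx yaw err deg 0.32 tilt [ 0. -0.] F [ 0.1 -3.7 -0.3] q [ 0.17  0.62  1.9  -0.    0.61  0.1 ] w 0.0001
```

```bash
python3 -m crank '[[0,0.0025,0,0,0,0,0],[0,0,0,0,0,0,0]]';python3 -c "
from h import *;where()"
python3 -m crank '[[0,0.0025,0,0,0,0,0],[0,0,0,0,0,0,0]]';python3 -c "
from h import *;where()"
```

```text
t: 16.3
eef_pos: [0.5251, 0.1569, 0.0566]
ee_rot: [0.681, 0.732, -0.001, 0.001]
wrist_force: [1.2, -21.4, 1.0]
grip_width: -0.0
finger_force: 11.0
t 16.3 rail x,y,z mm [ -1.5 107.8  56.6] toolx yaw err deg 0.35 tilt [-0.    -0.002] F [  1.2 -21.4   1. ] q [ 0.17  0.62  1.9  -0.    0.61  0.1 ] w -0.0
t: 16.47
eef_pos: [0.5251, 0.1571, 0.0566]
ee_rot: [0.681, 0.732, -0.002, 0.001]
wrist_force: [1.4, -39.3, 1.6]
grip_width: 0.0001
finger_force: 19.5
t 16.47 rail x,y,z mm [ -1.5 108.   56.6] toolx yaw err deg 0.36 tilt [-0.    -0.004] F [  1.4 -39.3   1.6] q [ 0.17  0.62  1.9  -0.01  0.61  0.11] w 0.0001
```

Against the buffer (force has risen with no motion). Back off, rise and check.

```bash
python3 -m crank '[[0,-0.006,0,0,0,0,0],[0,-0.02,0,0,0,0,0],[0,-0.03,0,0,0,0,0],[0,-0.03,0,-0.02,0,0,0],[0,-0.03,0,-0.04,0,0,0],[0,-0.03,0,-0.04,0,0,0],[0,-0.03,0,-0.04,0,0,0],[0,-0.03,0,0,0,0,0],[0,-0.03,0,0,0,0,0],[0,-0.03,0,0,0,0,0],[0,-0.03,0,0,0,0,0],[0,-0.03,0,0,0,0,0],[0,0,0,0,0,0,0],[0,0,0,0,0,0,0],[0,0,0,0,0,0,0]]';python3 -c "
from h import *;where()
from rig import grab_frame
f=grab_frame('top')['pixels'];g=grab_frame('scene')['pixels']
a=cv2.resize(f[220:360,150:470],(640,280));b=cv2.resize(g[180:340,180:460],(560,320));b=cv2.copyMakeBorder(b,0,0,0,80,0);cv2.imwrite('pics/a3.png',np.vstack([a,b])[:,:,::-1])"
```

```text
t: 17.72
eef_pos: [0.5433, -0.099, 0.1685]
ee_rot: [0.682, 0.732, 0.0, -0.0]
wrist_force: [-0.4, 0.7, 0.2]
grip_width: -0.0002
finger_force: 0.0
t 17.72 rail x,y,z mm [  -0.2 -148.7  168.5] toolx yaw err deg 0.28 tilt [0. 0.] F [-0.4  0.7  0.2] q [-0.3   0.46  1.81  0.    0.87 -0.37] w -0.0002
```

View pics/a3.png

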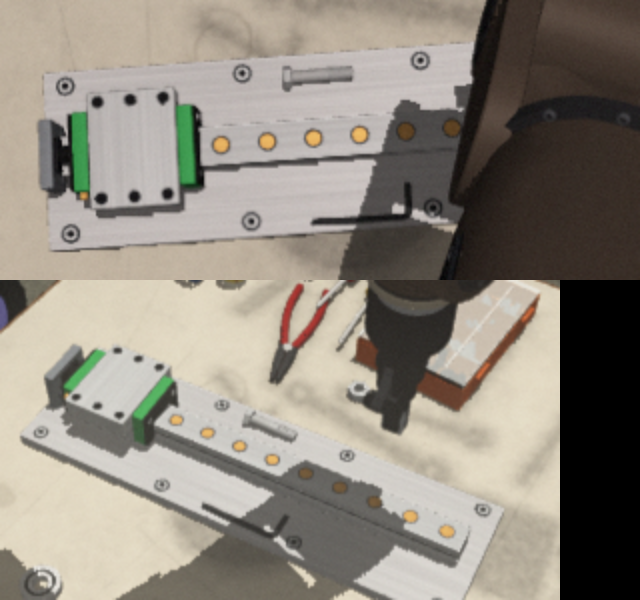

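The carriage sits against the buffer at the left, about (70,150) in the picture. The caps are flush, the loose parts are unmoved, and the gripper is clear in the air.

```bash
python3 -c "
from rig import hand_in;print(hand_in())"
```

```text
the job is handed in; nothing more can be done
None
```

I pressed all five caps flush, pushed the carriage against the buffer without disturbing the loose parts, and handed the job in at about 18 s; the hand-in returned no verdict.

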